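# Scan the booklet on the flatbed scanner

### The arm

A 6-joint arm with a two-finger parallel gripper is mounted at the origin on the work surface. World frame = base frame: x ahead of the robot, y to its left, z up, the work surface at z = 0. Lengths are in m, angles in degrees, forces in N, time in s.
With the tool pointing down it reaches from about 0.35 to 0.875 m from the base axis. Payload 4.2 kg.
Tool frame: the origin (TCP) lies on the centre line of the jaws, within the pads' length; the fingertips stand 14 mm ahead of it and the grasp point (between the pads) lies 5 mm behind it; z points along the fingers, y is the direction in which the jaws open and shut (so a half turn about z gives the same grasp; the last joint's range is limited). The gripper opens to 87 mm and grips with 3 to 60 N. Pads are 19 mm wide; open, the fingers measure 117 mm over their backs; the gripper's body (75 mm by 190 mm) begins 51 mm behind the grasp point.
Start: joints at [-54.11, 22.042, 0.453, 0, -68.411, -14.817], TCP at [0.225, -0.583, 0.237] pointing down, gripper open.
Joint ranges: [-179.83, 179.83], [-69.29, 118.12], [-61.27, 80.66], [-181.25, 117.63], [-171.15, -9.14], [-177.46, 177.46]. Speed limits (degrees/s): [159.86, 159.86, 180, 180, 180, 180].

### API

Orientations are given as a 3x3 rotation matrix whose columns are the frame's x, y, z axes.
In Python, from station import arm, gripper_to, eyes gives the robot as it stands. The module is installed in compiled form; this text tells all that it offers. Calls block until the motion is done:
- arm.move_pose(position, orientation): joint-space move of the TCP to a pose.
- arm.move_l(position, orientation=None, speed=0.15): straight line of the TCP; orientation=None keeps the orientation; speed is the mean speed in m/s.
- arm.goto_joints(angles): joint-space move.
- gripper_to(opening, f_grip=None): finger opening in m; f_grip is the grip in N (None keeps the last); returns when the fingers have stopped.
- arm.dwell(seconds).
- arm.ik(position, orientation): joint angles nearest the present ones, or None.
- eyes.camera(name): name is "scene" or "top" or "wrist"; returns a dict with "pixels" (384x512x3 uint8, blue, green, red), "z_map" (384x512 float32, m along the optical axis (not along the pixel's ray), 0 where there is no reading), "fx", "fy", "cx", "cy" (pixels), "k1" (the pictures are not rectified: a ray, as slopes to the right and down, at radius r is drawn at 1 + k1 r^2 times it, then the intrinsics apply), "world_from_camera" (4x4, takes a point from camera to world coordinates); the wrist camera has in their place "T_tool_cam" (4x4, takes a point from camera to tool coordinates, whose origin is the TCP and whose axes are the flange's). Camera axes: x right, y down, z forward; pixel columns grow to the right and rows downward; lengths in m; the calibration is good to about 2 mm. A picture is of the moment at which its call begins: read the wrist's pose just before it.
A pose or a line that the arm cannot do raises arm.PlanningError and nothing moves.
- arm.close_job(): hands the job in, once; it reports no verdict.
Readings, each from a call of its own:
- arm.read_time(): time.
- arm.read_q(): joint angles.
- arm.read_joint_velocities(): joint speeds.
- arm.read_effort(): joint torques, N m.
- arm.read_position(): TCP position.
- arm.read_orientation(): TCP orientation.
- arm.read_force(): force on the tool from outside, world axes, zero at the start.
- arm.read_torque(): the same for the moment, N m.
- arm.read_grip_width(): finger opening in m.
Only numpy, scipy, OpenCV 4.12 (cv2) and the standard library are available. Lean on these libraries where they do the work, as an engineer would, in place of code of your own. Each camera call takes 0.05 s, during which the arm holds its last target.

### The job

Scan the small thick manual that lies askew on the glass of the open flatbed scanner: with the fingertips, slide it along the glass into the far right corner, the one with the white arrow on the frame, until it lies square and touches both edges of the frame; then push the lid down until it is fully shut, and only then press the big round scan button all the way in and let go. Nothing may be picked up, the booklet stays on the glass throughout, and the other things on the desk and on the scanner are left where they are.

Things in the scene. Friction and masses are not known exactly. Their poses are not given: they have to be found in the camera images.
- scanner: Grey flatbed scanner, 360 x 310 mm in plan, fixed; origin at the centre of its underside, on the desk. +x runs along the lid hinge, roughly away from the robot, -y to the hinge side (right seen from the robot), z up. The glass, 297 (x) by 216 mm (y), centred at x 0, y -20 mm, lies at z = 46 mm; the flat frame round it and the control panel on the +y side are at z = 51 mm.
- glass_corner (a point): The far right inner corner of the frame (scanner +x, -y) at glass level, where the two stop edges meet; the frame is a straight 5 mm high step above the glass. A small white arrowhead on the frame points into it. At 148.5, -128, 46 mm in the scanner's frame.
- booklet: Thick manual with stiff white covers, a blue picture panel and a black title bar on the front, 148 mm (its x) by 105 mm (its y) by 14 mm thick, about 0.2 kg, loose on the glass, turned by up to about 0.3 rad from the scanner's axes; origin at the centre of its underside. In its place in the corner its x and y axes lie along the scanner's.
- booklet_corner (a point): The bottom corner of the booklet (its +x, -y corner: 74, -52.5, 0 mm in the booklet's frame) that belongs in the glass corner.
- lid (a joint): Lid angle in rad: 0 fully shut and level, 1.57 upright; starts at 1.45 to 1.75, stops at 1.8. The hinge is stiff: the lid stays where it is left and takes about 0.75 N m upright (3 to 4 N near its free edge), less as it comes down; it has to be pushed all the way. Shut, it clears the booklet by 4 mm.
- lid_hinge (a point): Middle of the hinge line (0, -150, 64 mm in the scanner's frame), along the scanner's x. The lid is a smooth plate 350 mm along the hinge, reaching 250 mm from it towards +y when shut; then its inner face is level with the hinge line, its outer face 14 mm above, and a 13 mm skirt reaches down to the frame. Upright, its outer face looks to the scanner's -y.
- lid_edge (a point): Middle of the lid's free edge, on its outer face; moves with the lid.
- scan_button (a joint): Travel of the spring button in m: 0 out, 0.004 fully in (about 5 N); it springs back.
- scan_button_top (a point): Centre of the top of the scan button: the big grey round button with a white disc, 24 mm across, standing 6 mm proud of the panel, pressed straight down; at -30, 131, 57 mm in the scanner's frame, its centre 31 mm from the shut lid. Three fixed keys, 11 mm across, 2.5 mm high, stand beside it at x = +25, +53, +81 mm.
- battery: Bystander: 9 V block battery, 27 x 18 mm, 48 mm high, standing on the far end of the scanner's control panel; origin under its centre.
- remote: Bystander: black remote control, 170 x 44 x 18 mm, on the desk beside the scanner's panel; origin under its centre.
- phone: Bystander: black smartphone, 148 x 72 x 9 mm, lying on the desk; origin under its centre.
- stapler: Bystander: stapler, 130 x 32 x 58 mm, on the desk; origin under its centre.
- mug: Bystander: white mug, 82 mm across, 92 mm high; origin under its centre.
- tape_dispenser: Bystander: black tape dispenser, 175 x 62 x 85 mm; origin under its centre.
- calculator: Bystander: desk calculator, 175 x 110 x 23 mm; origin under its centre.
There are look-alikes about, which are no part of the job. Of the things that look like the booklet, the middle-sized one is meant.

How it is judged (in metres and radians):
On the way, in this order (a step that is already met when the one before it is completed fails the run):
1. the booklet lies square in the marked corner, the lid still up (horizontal distance between booklet_corner and glass_corner below 0.006 m and angle between the x axis of booklet and the x axis of scanner, either way round below 0.05 rad and angle between booklet's own z axis and vertical below 0.04 rad and value of joint lid above 1 rad), for 0.1 s.
2. the lid is fully shut (value of joint lid below 0.03 rad), for 0.1 s.
3. the scan button is pressed in (value of joint scan_button above 0.003 m), for 0.05 s.
At the end, for the whole second after the job is handed in: The booklet's corner is within 6 mm of the glass corner, the booklet flat and square to the frame within 0.05 rad and at rest, the lid shut (under 0.03 rad) and the scan button pressed (over 3 mm) and released (under 1 mm) after the lid was shut (horizontal distance between booklet_corner and glass_corner below 0.006 m and angle between the x axis of booklet and the x axis of scanner, either way round below 0.05 rad and angle between booklet's own z axis and vertical below 0.04 rad and value of joint lid below 0.03 rad and value of joint scan_button below 0.001 m and linear speed of booklet below 0.02 m/s); the robot touches nothing.
It fails at once if the booklet is lifted off the glass (z of booklet in the frame of scanner above 0.06 m or angle between booklet's own z axis and vertical above 0.3 rad).
It fails at once if the scan button is pressed while the lid is not shut (value of joint scan_button above 0.003 m and value of joint lid above 0.06 rad).
It fails at once if another thing on the desk or scanner is moved or knocked over by more than 20 mm (distance of any of battery, remote, phone, stapler, mug, tape_dispenser, calculator from where it was at the start of the episode above 0.02 m or angle between any of battery, mug's own z axis and vertical above 0.4 rad).
It also fails if it takes over 61 s, if anything falls off the work surface, if the arm or the gripper's body presses on something with over 40 N, if the wrist force passes 120 N, or if a joint passes its speed limit or range.

## Working session

There is one attempt and no reset: what is moved stays moved. The work goes in short steps, each a Python script; the robot and the scene stay as the last script left them, time stands still between calls to the robot, and variables do not carry over. Pictures are saved under pics/ and viewed, and the job is handed in when it is done.

```bash
mkdir -p pics; ls; python3 - <<'E'
from station import arm, gripper_to, eyes
import cv2,pickle
print(arm.read_time(),arm.read_position(),arm.read_orientation())
d={}
for n in ["scene","top","wrist"]:
    c=eyes.camera(n);d[n]=c;cv2.imwrite(f"pics/{n}0.png",c["pixels"])
    print(n,{k:v for k,v in c.items() if k not in("pixels","z_map")})
pickle.dump(d,open("d0.pkl","wb"));print(arm.read_time())
E
```

```text
pics
0.0 [ 0.22454993 -0.58264629  0.23548319] [[-9.33168801e-01 -3.59437456e-01 -8.38615293e-04]
 [-3.59438429e-01  9.33166667e-01  1.99683796e-03]
 [ 6.48294794e-05  2.16481745e-03 -9.99997655e-01]]
scene {'fx': 494.8218164226483, 'fy': 494.8218164226483, 'cx': 262.78761721072675, 'cy': 197.06478966623175, 'k1': 0.06600528226941675, 'world_from_camera': array([[-0.06500507,  0.76504204, -0.64069105,  1.41041494],
       [ 0.99771058,  0.06182994, -0.02739813, -0.00550201],
       [ 0.01865317, -0.64100526, -0.76730979,  1.17335218],
       [ 0.        ,  0.        ,  0.        ,  1.        ]])}
top {'fx': 460.12931432694916, 'fy': 460.12931432694916, 'cx': 248.95188214815056, 'cy': 192.63237870816826, 'k1': -0.1416774787136778, 'world_from_camera': array([[ 0.0047516 , -0.9879445 ,  0.15473555,  0.28684485],
       [-0.99998679, -0.00439091,  0.00267271, -0.02882337],
       [-0.00196105, -0.1547462 , -0.98795231,  1.4436159 ],
       [ 0.        ,  0.        ,  0.        ,  1.        ]])}
wrist {'fx': 314.92815072906745, 'fy': 314.92815072906745, 'cx': 258.3158780302219, 'cy': 186.9884554252744, 'k1': -0.04814049568289438, 'T_tool_cam': array([[ 6.80477843e-04, -9.69723597e-01, -2.44204182e-01,
         6.58984927e-02],
       [ 9.99999657e-01,  5.44596963e-04,  6.23941336e-04,
         1.00214319e-04],
       [-4.72057781e-04, -2.44204523e-01,  9.69723635e-01,
        -1.48520902e-01],
       [ 0.00000000e+00,  0.00000000e+00,  0.00000000e+00,
         1.00000000e+00]])}
0.15
```

View pics/scene0.png

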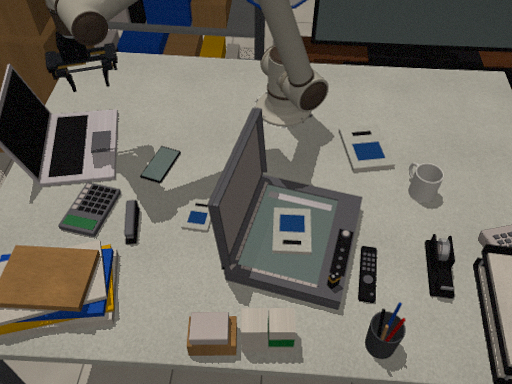

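View pics/top0.png

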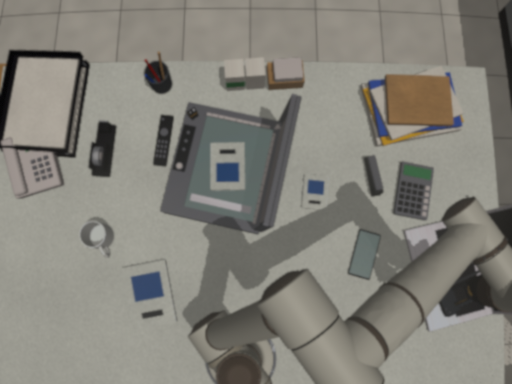

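The top view shows the scanner around (230,165) with its lid standing on the right and the booklet at (228,165). Next I'll enlarge it and measure.

```bash
python3 - <<'E'
import cv2,pickle
d=pickle.load(open("d0.pkl","rb"))
t=d["top"]["pixels"][85:245,150:350];cv2.imwrite("pics/t1.png",cv2.resize(t,None,fx=3.75,fy=3.75,interpolation=cv2.INTER_CUBIC))
t=d["scene"]["pixels"][100:310,200:400];cv2.imwrite("pics/s1.png",cv2.resize(t,None,fx=2.8,fy=2.8,interpolation=cv2.INTER_CUBIC))
E
```

```text
(no output)
```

View pics/t1.png

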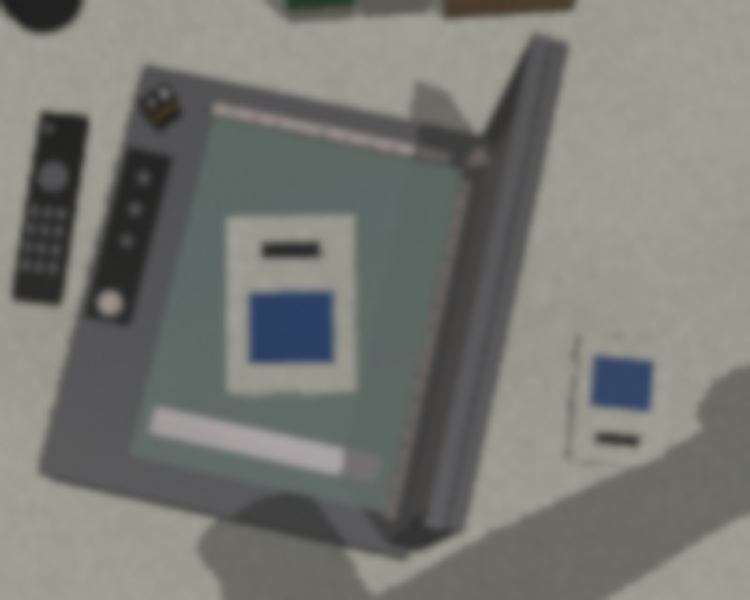

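View pics/s1.png

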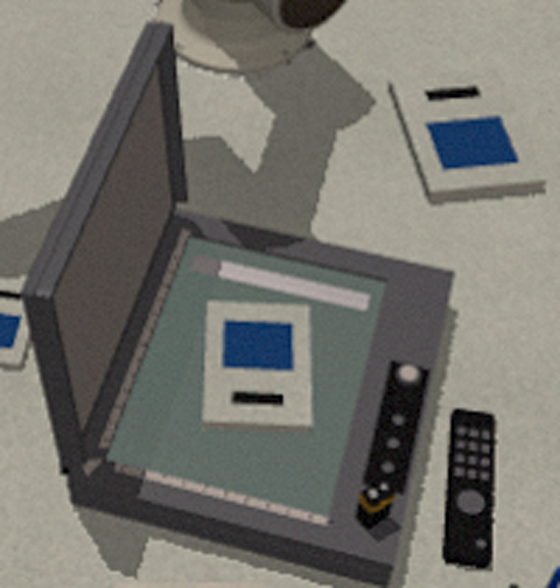

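```bash
cat > h.py <<'E'
import numpy as np, cv2
def rays(c,uv):
    uv=np.asarray(uv,float).reshape(-1,2)
    K=np.array([[c["fx"],0,c["cx"]],[0,c["fy"],c["cy"]],[0,0,1]])
    n=cv2.undistortPoints(uv.reshape(-1,1,2),K,np.array([c["k1"],0,0,0,0.]))[:,0]
    return np.c_[n,np.ones(len(n))]
def plane(c,uv,z,T=None):
    T=c["world_from_camera"] if T is None else T
    r=rays(c,uv)@T[:3,:3].T; o=T[:3,3]
    return o+r*((z-o[2])/r[:,2])[:,None]
def proj(c,P,T=None):
    T=c["world_from_camera"] if T is None else T
    p=(np.asarray(P).reshape(-1,3)-T[:3,3])@T[:3,:3]; s=p[:,:2]/p[:,2:]
    s=s*(1+c["k1"]*(s**2).sum(1))[:,None]
    return s*[c["fx"],c["fy"]]+[c["cx"],c["cy"]]
E
python3 - <<'E'
import pickle,numpy as np,cv2
from h import *
d=pickle.load(open("d0.pkl","rb"))
t=d["top"];s=d["scene"]
T=lambda p:np.array(p)/3.75+[150,85]
S=lambda p:np.array(p)/2.8+[200,100]
print("top outer corners",plane(t,T([(145,67),(40,473),(405,558)]),.051)[:,:2])
print("scene outer corners",plane(s,S([(452,272),(388,585)]),.051)[:,:2])
print("button",plane(t,T([(110,303)]),.057),plane(s,S([(408,373)]),.057))
print("glass corner",plane(t,T([(468,172)]),.046),plane(s,S([(108,465)]),.046))
print("key last",plane(t,T([(143,178)]),.0535),plane(s,S([(388,467)]),.0535))
for c in(t,s):
    hsv=cv2.cvtColor(c["pixels"],cv2.COLOR_BGR2HSV)
    m=cv2.inRange(hsv,(105,120,40),(125,255,255))
    for q in cv2.findContours(m,0,2)[0]:
        if cv2.contourArea(q)>60:
            r=cv2.minAreaRect(q);print(r,plane(c,[r[0]],.06)[0,:2])
# lid depth
for n,pts in (("top",[T((545,38)),T((430,525)),T((560,45)),T((460,530))]),("scene",[S((160,30)),S((32,290)),S((45,295))])):
    c=d[n]
    for p in pts:
        z=c["z_map"][int(round(p[1])),int(round(p[0]))]
        w=c["world_from_camera"]; print(n,p,(w[:3,:3]@(rays(c,[p])[0]*z)+w[:3,3]).round(3))
E
```

```text
top outer corners [[ 0.79367734  0.16844965]
 [ 0.44641412  0.24501836]
 [ 0.37904981 -0.05302136]]
scene outer corners [[0.45002442 0.24577963]
 [0.81941288 0.16565779]]
button [[0.58701413 0.19051929 0.057     ]] [[0.59021376 0.19266434 0.057     ]]
glass corner [[ 0.7030284  -0.10552415  0.046     ]] [[ 0.71233055 -0.09430453  0.046     ]]
key last [[0.69485708 0.16672996 0.0535    ]] [[0.69864501 0.1696581  0.0535    ]]
((147.1840057373047, 286.511962890625), (19.856285095214844, 23.791763305664062), 79.69515228271484) [0.2181882  0.27773692]
((315.4024353027344, 186.87806701660156), (12.03703784942627, 9.386679649353027), 6.340191841125488) [ 0.52226412 -0.22819694]
((227.5, 172.0), (16.0, 19.0), 90.0) [0.56731504 0.04102363]
((378.2586364746094, 121.89654541015625), (28.225692749023438, 6.870728015899658), 68.19859313964844) [ 0.73201647 -0.43332997]
((63.176483154296875, 317.2059326171875), (15.037208557128906, 89.49564361572266), 75.96376037597656) [ 0.89260131 -0.49661124]
((107.0, 271.0), (44.0, 10.0), 90.0) [ 0.76026666 -0.4285569 ]
((291.5, 223.0), (16.0, 23.0), 90.0) [0.
[... 154 characters left out ...]
8.4010314941406, 150.50990295410156), (16.219106674194336, 29.751611709594727), 84.2894058227539) [0.26066547 0.2778787 ]
((142.34530639648438, 41.93922424316406), (50.4039192199707, 21.39144515991211), 3.012787342071533) [-0.26570008 -0.56323969]
((167.0, 13.0), (26.0, 48.0), 90.0) [-0.48216919 -0.50715246]
top [295.33333333  95.13333333] [ 0.72  -0.145  0.313]
top [264.66666667 225.        ] [ 0.383 -0.065  0.317]
top [299.33333333  97.        ] [ 0.715 -0.155  0.313]
top [272.66666667 226.33333333] [ 0.406 -0.1   -0.001]
scene [257.14285714 110.71428571] [ 0.397 -0.07   0.314]
scene [211.42857143 203.57142857] [ 0.72  -0.149  0.313]
scene [216.07142857 205.35714286] [ 0.725 -0.138  0.313]
```

```bash
cat >> h.py <<'E'
YAW=-0.2150; O=np.array([.5904,.0571])
try:
    import json; _p=json.load(open("pose.json")); YAW=_p["yaw"]; O=np.array(_p["o"])
except Exception: pass
def setp():
    global ex,ey
    ex=np.array([np.cos(YAW),np.sin(YAW),0]); ey=np.array([-np.sin(YAW),np.cos(YAW),0])
setp()
Z=np.array([0,0,1.])
def W(x,y,z): return np.r_[O,0]+ex*x+ey*y+Z*z
def RX(): return np.c_[-ex,ey,-Z]   # jaws along scanner y
def RY(): return np.c_[ey,ex,-Z]    # jaws along scanner x
def toS(P):
    P=np.asarray(P).reshape(-1,3)-np.r_[O,0]; return np.c_[P@ex,P@ey,P[:,2]]
def wT(c,p,R):
    T=np.eye(4);T[:3,:3]=R;T[:3,3]=p; return T@c["T_tool_cam"]
E
python3 - <<'E'
from station import arm, gripper_to, eyes
from h import *
import pickle
p=arm.read_position();
arm.move_l([p[0],p[1],.45],speed=.3)
arm.move_pose(W(-.08,-.02,.45),RX())
print(arm.read_time())
p=arm.read_position();R=arm.read_orientation();print(p,R.round(3))
c=eyes.camera("wrist");cv2.imwrite("pics/w1.png",c["pixels"])
pickle.dump((c,p,R),open("w1.pkl","wb"))
c=eyes.camera("top");pickle.dump(c,open("t2.pkl","wb"));cv2.imwrite("pics/t2.png",c["pixels"])
E
```

```text
3.4833
[0.50806942 0.05413383 0.44997469] [[-0.977  0.214 -0.   ]
 [ 0.214  0.977 -0.   ]
 [ 0.    -0.    -1.   ]]
```

View pics/w1.png

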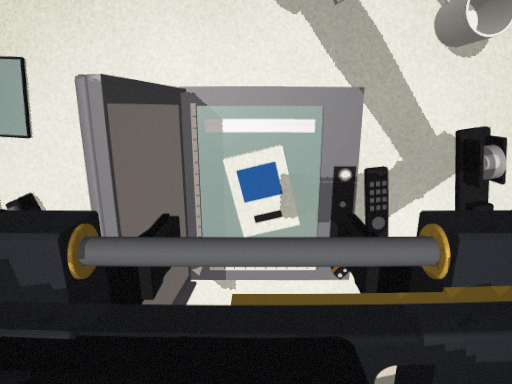

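```bash
python3 - <<'E'
import cv2
for n,b in (("w1",(170,75,200,215)),):
    i=cv2.imread(f"pics/{n}.png");x,y,w,h=b
    cv2.imwrite(f"pics/{n}z.png",cv2.resize(i[y:y+h,x:x+w],None,fx=2.75,fy=2.75,interpolation=cv2.INTER_CUBIC))
E
```

```text
(no output)
```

View pics/w1z.png

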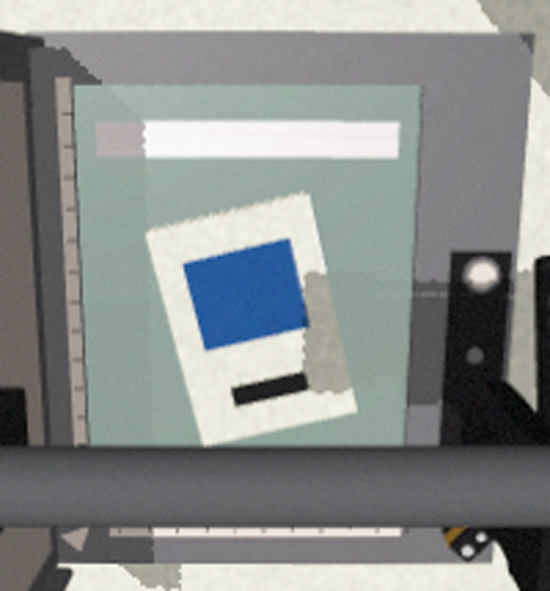

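```bash
python3 - <<'E'
import pickle
from h import *
c,p,R=pickle.load(open("w1.pkl","rb"));T=wT(c,p,R)
q=lambda *a:np.array(a)/2.75+[170,75]-.5+.5/2.75
def S(z,*a): return toS(plane(c,q(*a),z,T))[:,:2].round(4)*1000
print("near glass corners (-148.5,-128),(-148.5,88)",S(.0485,(74,86),(421,86)))
print("left edge y=88",S(.051,(421,100),(411,320),(404,440)))
print("outer near-left (-180,155)",S(.051,(531,36)), "near edge",S(.051,(100,34)))
print("button",S(.057,(482,274)),"far outer edge",S(.051,(400,562),(200,563)))
print("far ruler inner",S(.051,(400,528)))
b=plane(c,q((147,232),(308,194),(357,411),(205,446)),.060,T)
print(toS(b).round(4), np.linalg.norm(np.diff(b,axis=0),axis=1))
ctr=b.mean(0); e=(b[3]-b[0]+b[2]-b[1]); print("booklet ctr S",toS(ctr),"yaw rel",np.arctan2(e@ey,e@ex))
t=pickle.load(open("t2.pkl","rb"))
d=pickle.load(open("d0.pkl","rb"))["top"]
Tt=lambda p:np.array(p)/3.75+[150,85]
print("top book",toS(plane(d,Tt([(225,213),(357,214),(357,393),(228,395)]),.06)).round(3))
E
```

```text
near glass corners (-148.5,-128),(-148.5,88) [[-149.4 -125.2]
 [-149.4   89.2]]
left edge y=88 [[-141.    89.1]
 [  -0.5   89.3]
 [  83.9   88.6]]
outer near-left (-180,155) [[-179.5  154.8]] near edge [[-180.1 -107.6]]
button [[-32.5 132.3]] far outer edge [[176.8  90.3]
 [177.4 -51.3]]
far ruler inner [[150.1  89. ]]
[[-0.06   -0.081   0.06  ]
 [-0.0838  0.0196  0.06  ]
 [ 0.0594  0.0546  0.06  ]
 [ 0.0844 -0.0462  0.06  ]] [0.10343633 0.14748984 0.10389387]
booklet ctr S [[-4.43597240e-06 -1.32543878e-02  6.00000000e-02]] yaw rel 0.23824313425947347
top book [[ 0.062  0.054  0.06 ]
 [ 0.085 -0.053  0.06 ]
 [-0.061 -0.086  0.06 ]
 [-0.086  0.016  0.06 ]]
```

View pics/t2.png

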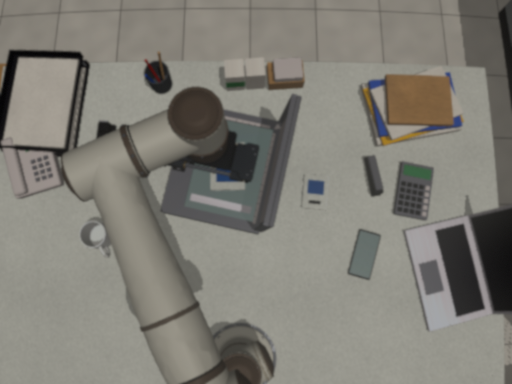

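```bash
echo '{"yaw":-0.2150,"o":[0.5896,0.0581]}' > pose.json; cat >> h.py <<'E'
def push(arm,start,d,n0,fstop,nmax=14,step=.0015,z=.064):
    """start: scanner xy; d: unit scanner dir; n0: distance at cruise, then steps till force"""
    d=np.array(d,float); s=np.array(start)
    dw=ex*d[0]+ey*d[1]
    f0=arm.read_force()@dw
    arm.move_l(W(*(s+d*n0),z),speed=.07)
    k=n0; f=f0-arm.read_force()@dw
    print("cruise f",round(f,2))
    for i in range(nmax):
        if f>fstop: break
        k+=step; arm.move_l(W(*(s+d*k),z),speed=.03); f=f0-arm.read_force()@dw
        print(round(k,4),round(f,2),end="; ")
    print("end",s+d*k,"t",arm.read_time()); return k
E
python3 - <<'E'
from station import arm, gripper_to, eyes
from h import *
import pickle
gripper_to(.07)
print("lid", toS([[.72,-.145,.313],[.383,-.065,.317],[.397,-.07,.314],[.725,-.138,.313]]))
arm.move_l(W(-.115,-.02,.12),RX(),speed=.25)
arm.move_l(W(-.115,-.02,.064),speed=.1)
print(arm.read_force(),arm.read_time())
push(arm,(-.115,-.02),(1,0),.098,5)
arm.move_l(W(-.03,-.02,.064),speed=.1)
arm.move_l(W(-.115,-.02,.16),speed=.2)
p=arm.read_position();R=arm.read_orientation()
c=eyes.camera("wrist");cv2.imwrite("pics/w2.png",c["pixels"]);pickle.dump((c,p,R),open("w2.pkl","wb"))
print(arm.read_time())
E
```

```text
lid [[ 0.17072858 -0.1706034   0.313     ]
 [-0.17558025 -0.16434337  0.317     ]
 [-0.16083585 -0.16624139  0.314     ]
 [ 0.17412003 -0.16269783  0.313     ]]
[-0.06534765 -0.38191735 -0.73614639] 6.4
cruise f 0.16
0.0995 1.35; 0.101 1.71; 0.1025 2.03; 0.104 3.65; 0.1055 6.32; end [-0.0095 -0.02  ] t 9.2
10.4
```

View pics/w2.png

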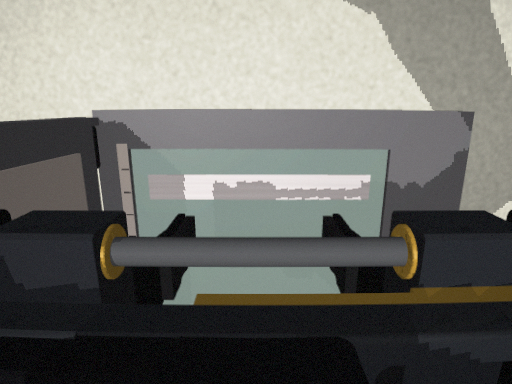

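```bash
python3 - <<'E'
from station import arm, gripper_to, eyes
from h import *
import pickle
arm.move_l(W(-.03,.03,.28),speed=.3)
print(arm.read_q())
arm.move_pose(W(.074,.07,.28),RY())
print(arm.read_q())
p=arm.read_position();R=arm.read_orientation()
c=eyes.camera("wrist");cv2.imwrite("pics/w3.png",c["pixels"]);pickle.dump((c,p,R),open("w3.pkl","wb"))
print(arm.read_time())
E
```

```text
[ 2.55233624e+01  1.56464728e+01 -2.93345829e+00 -6.91477164e-02
 -7.16759000e+01 -1.27872415e+02]
[ 2.27643256e+01  2.68630785e+01  1.42615826e+01 -1.85432731e-03
 -7.73949319e+01  1.44914039e+02]
15.0583
```

View pics/w3.png

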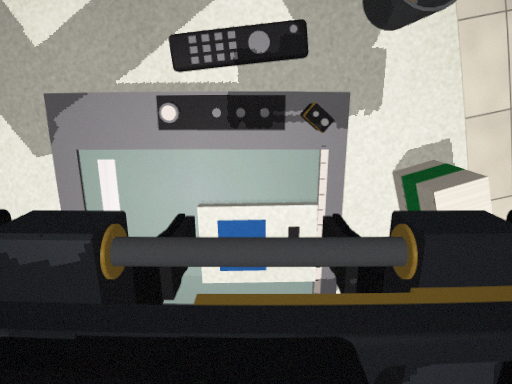

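```bash
python3 - <<'E'
import pickle
from h import *
c,p,R=pickle.load(open("w3.pkl","rb"));T=wT(c,p,R)
print(toS(plane(c,[(197.5,206),(318,204.5),(203,281.5)],.060,T)).round(4), toS(plane(c,[(319,150),(80,150)],.0485,T)).round(4),toS(plane(c,[(320,285),(321,240)],.051,T)).round(4),toS(plane(c,[(169,113)],.057,T)).round(4))
E
```

```text
[[-0.0007  0.0194  0.06  ]
 [ 0.1473  0.0215  0.06  ]
 [ 0.0013 -0.085   0.06  ]] [[ 0.1475  0.087   0.0485]
 [-0.1455  0.0874  0.0485]] [[ 0.1576 -0.0955  0.051 ]
 [ 0.1554 -0.0296  0.051 ]] [[-0.0293  0.131   0.057 ]]
```

```bash
python3 - <<'E'
from station import arm, gripper_to, eyes
from h import *
import pickle
arm.move_l(W(.074,.045,.064),speed=.25)
print(arm.read_force())
push(arm,(.074,.045),(0,-1),.055,6)
arm.move_l(W(.074,.01,.064),speed=.1)
arm.move_l(W(.074,.07,.28),speed=.3)
p=arm.read_position();R=arm.read_orientation()
c=eyes.camera("wrist");cv2.imwrite("pics/w4.png",c["pixels"]);pickle.dump((c,p,R),open("w4.pkl","wb"))
c=eyes.camera("scene");cv2.imwrite("pics/s4.png",c["pixels"]);pickle.dump(c,open("s4.pkl","wb"))
cv2.imwrite("pics/s4z.png",cv2.resize(c["pixels"][130:310,200:370],None,fx=3.3,fy=3.3,interpolation=2))
print(arm.read_time())
E
```

```text
[ 0.61182941 -0.42578834  0.61943033]
cruise f 0.46
0.0565 -0.03; 0.058 5.73; 0.0595 8.95; end [ 0.074  -0.0145] t 17.7583
19.15
```

View pics/w4.png

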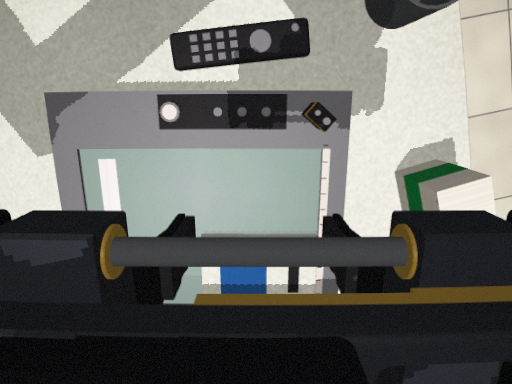

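View pics/s4z.png

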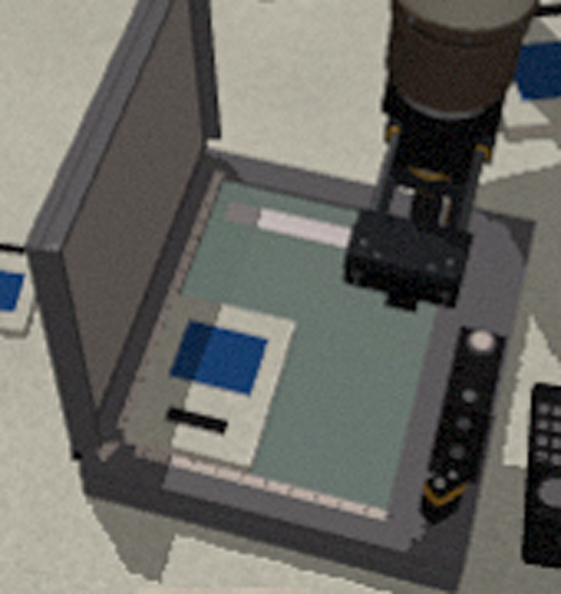

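```bash
python3 - <<'E'
import pickle
from h import *
c,p,R=pickle.load(open("w4.pkl","rb"));T=wT(c,p,R)
i=c["pixels"]
for r in (268,274,280,284): 
    row=i[r,190:340].astype(int).sum(1); print(r,190+np.argsort(-np.abs(np.diff(row)))[:6])
for r in (268,274,280,284): print(toS(plane(c,[(202,r)],.06,T)).round(4))
s=pickle.load(open("s4.pkl","rb"))
q=lambda *a:np.array(a)/3.3+[200,130]-.35
# scene: visible left edge top near corner(295,320), far-left top corner(250,466)
print(toS(plane(s,q((295,320),(250,463)),.06)).round(4), "frame edges:",toS(plane(s,q((175,457),(385,518)),.051)).round(4))
b=toS(plane(s,q((481,342)),.057));print(b)
E
```

```text
268 [288 298 219 266 299 323]
274 [298 287 288 220 266 219]
280 [287 298 297 315 220 265]
284 [265 220 297 208 287 209]
[[-0.0005 -0.0654  0.06  ]]
[[-0.0009 -0.0741  0.06  ]]
[[-0.0013 -0.0829  0.06  ]]
[[-0.0016 -0.0889  0.06  ]]
[[-0.0022 -0.0242  0.06  ]
 [ 0.1443 -0.0242  0.06  ]] frame edges: [[ 0.1507 -0.0841  0.051 ]
 [ 0.1563  0.0882  0.051 ]]
[[-0.02761756  0.13082439  0.057     ]]
```

The book is at the corner within measurement error. I'll give it one more gentle nudge in +x to make sure it touches, then check.

```bash
cat >> h.py <<'E'
def RXf(): return np.c_[ex,-ey,-Z]
def RYf(): return np.c_[-ey,-ex,-Z]
E
python3 - <<'E'
from station import arm, gripper_to, eyes
from h import *
import pickle
gripper_to(.05)
arm.move_pose(W(-.04,-.03,.20),RXf())
print(arm.read_time(),arm.read_q()[5])
arm.move_l(W(-.035,-.03,.064),speed=.25)
push(arm,(-.035,-.03),(1,0),.021,5)
arm.move_l(W(-.03,-.03,.064),speed=.1)
arm.move_l(W(-.05,-.02,.39),speed=.4)
p=arm.read_position();R=arm.read_orientation()
c=eyes.camera("wrist");cv2.imwrite("pics/w5.png",c["pixels"]);pickle.dump((c,p,R),open("w5.pkl","wb"))
print(arm.read_time())
E
```

```text
21.2 56.756988267901825
cruise f 1.26
0.0225 1.54; 0.024 1.41; 0.0255 6.2; end [-0.0095 -0.03  ] t 23.0917
24.4667
```

View pics/w5.png

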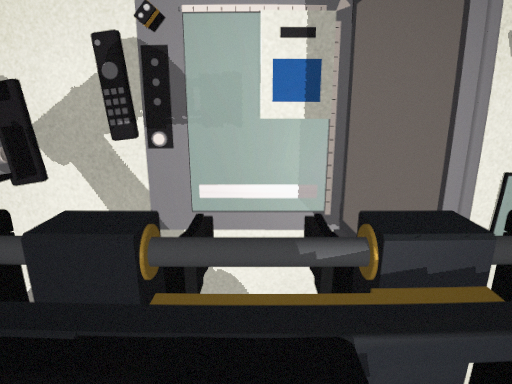

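The wrist view shows the booklet flush and square in the corner: its top spans columns 260–335, rows 10–118, with its edges on both rulers. Next is the lid.

```bash
python3 - <<'E'
from station import arm, gripper_to, eyes
from h import *
arm.move_pose(W(0,-.25,.39),RYf())
print(arm.read_time(),arm.read_position(),arm.read_q().round(1))
arm.move_l(W(0,-.22,.277),speed=.25)
f0=arm.read_force()
r=.205
for th in [1.65,1.4,1.15,.9,.7,.5,.35,.2]:
    y=-.150+r*np.cos(th)-.014*np.sin(th)-.0095; z=.064+r*np.sin(th)+.014*np.cos(th)+.014
    z=min(z,.277)
    arm.move_l(W(0,y,z),speed=.2)
    f=arm.read_force()-f0; print(th,round(f@ey,2),round(f[2],2),end="; ")
print(arm.read_time())
c=eyes.camera("scene");cv2.imwrite("pics/s6.png",c["pixels"])
E
```

```text
25.5167 [ 0.5363075  -0.18580833  0.38905635] [ -2.8  12.7   8.6  -0.  -86.   -9.5]
1.65 1.04 -1.34; 1.4 0.35 -1.28; 1.15 1.43 -1.08; 0.9 0.85 -2.05; 0.7 0.69 -0.35; 0.5 0.33 -0.83; 0.35 0.6 -0.96; 0.2 0.07 -2.53; 28.9667
```

View pics/s6.png

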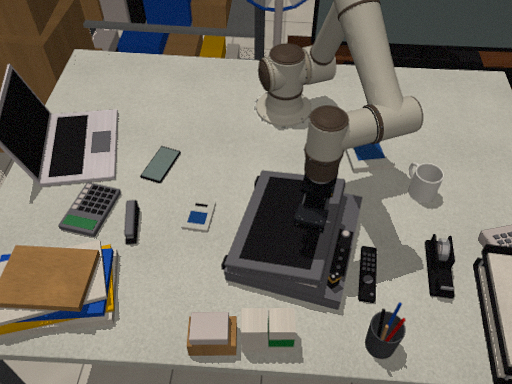

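The lid is following and is nearly down. I'll press it fully shut.

```bash
python3 - <<'E'
from station import arm, gripper_to, eyes
from h import *
f0=arm.read_force()[2]
y=-.150+.21
arm.move_l(W(0,y,.100),speed=.1)
z=.096
while z>.080:
    arm.move_l(W(0,y,z),speed=.03); f=arm.read_force()[2]; print(round(z,4),round(f,2),round(arm.read_position()[2],4),end="; ")
    if f>14: break
    z-=.0025
arm.dwell(.2)
print(arm.read_time(),arm.read_force())
arm.move_l(W(0,y,.16),speed=.25)
p=arm.read_position()
c=eyes.camera("scene");cv2.imwrite("pics/s7.png",c["pixels"])
cv2.imwrite("pics/s7z.png",cv2.resize(c["pixels"][160:310,200:370],None,fx=3.5,fy=3.5,interpolation=2))
w=c["world_from_camera"]
# lid outer-face heights from depth
v,u=np.mgrid[150:320,200:380]; zz=c["z_map"][v,u].ravel(); P=rays(c,np.c_[u.ravel(),v.ravel()].astype(float))*zz[:,None]
P=P@w[:3,:3].T+w[:3,3]; s=toS(P)
for yy in (-.12,-.06,0,.04,.08):
    m=(abs(s[:,1]-yy)<.012)&(abs(s[:,0])<.16)&(s[:,2]<.13)&(s[:,2]>.055)&(abs(s[:,0])>.07); print(yy,m.sum(),np.median(s[m,2]))
E
```

```text
0.096 0.56 0.0961; 0.0935 0.35 0.0934; 0.091 6.75 0.0925; 0.0885 17.66 0.0923; 30.7917 [-6.05281386  1.07611686 17.21965489]
-0.12 441 0.07768254597173097
-0.06 453 0.07775237162319737
0 428 0.07793595721031166
0.04 271 0.0780503922950131
0.08 291 0.07740843004744491
```

View pics/s7z.png

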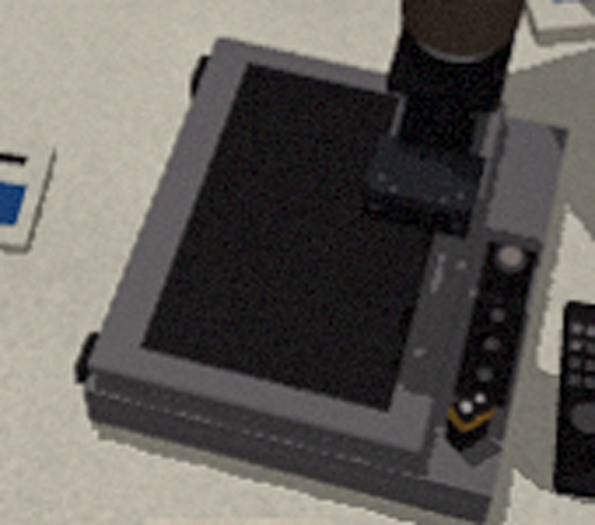

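The lid's outer face reads 78 mm high and level all over, so it is shut. Now the button.

```bash
python3 - <<'E'
from station import arm, gripper_to, eyes
from h import *
gripper_to(0)
arm.move_l(W(-.03,.131,.16),speed=.2)
arm.move_l(W(-.03,.131,.076),speed=.15)
f0=arm.read_force()[2]; print("f0",f0,arm.read_time())
z=.072
while z>.058:
    arm.move_l(W(-.03,.131,z),speed=.03); f=arm.read_force()[2]-f0; print(round(z,4),round(f,2),round(arm.read_position()[2],4),end="; ")
    if f>14: break
    z-=.0015
arm.dwell(.2); print(arm.read_position(),arm.read_force())
arm.move_l(W(-.03,.131,.1),speed=.15)
arm.move_l(W(-.03,.16,.30),speed=.3)
arm.move_l(W(-.12,.1,.42),speed=.3)
p=arm.read_position();R=arm.read_orientation()
c=eyes.camera("wrist");cv2.imwrite("pics/w8.png",c["pixels"])
c=eyes.camera("scene");cv2.imwrite("pics/s8.png",c["pixels"])
w=c["world_from_camera"]
v,u=np.mgrid[150:320,200:380]; zz=c["z_map"][v,u].ravel(); P=rays(c,np.c_[u.ravel(),v.ravel()].astype(float))*zz[:,None]
P=P@w[:3,:3].T+w[:3,3]; s=toS(P)
for yy in (-.12,-.06,0,.04,.08):
    m=(abs(s[:,1]-yy)<.012)&(s[:,0]<.16)&(s[:,2]<.13)&(s[:,2]>.055)&(s[:,0]>-.05); print(yy,m.sum(),np.median(s[m,2]))
m=(np.hypot(s[:,0]+.03,s[:,1]-.131)<.008);print("button z",np.median(s[m,2]),m.sum())
print(arm.read_time())
E
```

```text
f0 0.9427020935015332 33.575
0.072 -1.2 0.0726; 0.0705 1.3 0.0711; 0.069 1.97 0.0694; 0.0675 3.56 0.0679; 0.066 8.15 0.0674; 0.0645 14.77 0.0673; [0.58874225 0.19277776 0.06725393] [-3.22999224  0.66596369 14.80046866]
-0.12 544 0.07767664287809573
-0.06 564 0.07791810123970333
0 583 0.07790561732955692
0.04 588 0.0781797988240559
0.08 598 0.07745439647415242
button z 0.056246864625904 20
37.3083
```

View pics/s8.png

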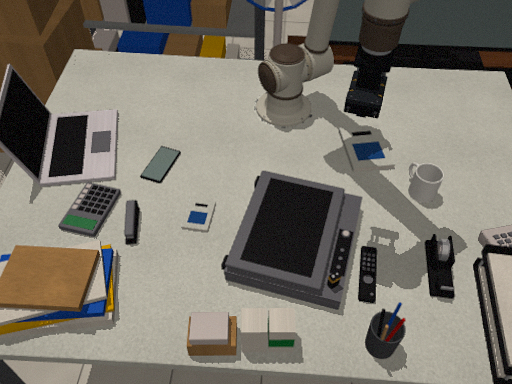

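The button bottomed out against a hard stop and came back up. The lid is level, nothing else moved and the arm is clear.

```bash
python3 -c "
from station import arm
print(arm.read_force(),arm.read_time()); arm.close_job()"
```

```text
[-0.80836345 -0.2435051   0.49919664] 37.3083
the job is handed in; nothing more can be done
```

I slid the manual into the marked corner, shut the lid, pressed and released the scan button, then handed the job in at 37.3 s of the 61 s allowed. It reports no verdict, so the checks below are my own.

- **Booklet:** I pushed it with the fingertips in +x, then −y, then a last small +x nudge. Each push ended in a clear rise in force where I expected the frame edge. The last wrist picture before closing the lid showed it square against both edges. Before that nudge the two cameras disagreed: the wrist view suggested a gap of 1–2 mm to the far edge, the scene view about 5 mm. I did not measure the gap again afterwards, and the shut lid hides the booklet.
- **Lid:** I pressed it against its stop with about 17 N. The depth picture put its outer face level at 77–78 mm, where 78 mm is fully shut.
- **Button:** I pressed it with about 14 N until it stopped moving, with the fingertips at about 53 mm, which is 3.7 mm of travel by that reading. Afterwards its top read 56 mm against a nominal 57 mm, so it is released to within the camera's error.
- **Other things:** In the last scene picture the bystanders looked unmoved; I judged this by eye and did not measure it. The arm was clear of everything.

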